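# Weigh two ballast slugs and seat the heavier in the robot chassis

## Robot

A 7-joint arm with a two-finger parallel gripper is mounted at the origin on the work surface. World frame = base frame: x ahead of the robot, y to its left, z up, the work surface at z = 0. Lengths are in m, angles in rad, forces in N, time in s.
With the tool pointing down it reaches from about 0.425 to 0.925 m from the base axis. Payload 6.8 kg.
Tool frame: the origin (TCP) lies between the finger pads; the fingertips stand 22 mm ahead of it and the grasp point (between the pads) lies 3 mm ahead of it (bot.tip_reach is the distance from the TCP to the fingertips, in m); z points along the fingers, x is the direction in which the jaws open and shut, and the axes are right-handed (so a half turn about z gives the same grasp; the last joint's range is limited). The gripper opens to 85 mm and grips with 20 to 120 N. Pads are 22 mm wide; open, the fingers measure 114 mm over their backs; the gripper's body (76 mm by 85 mm) begins 54 mm behind the grasp point. The pads swing forward as they close: fully open they stand 13 mm farther back than shut.
Start: joints at [1.184, 0.477, 0.022, 1.555, -0.011, 1.109, -0.083], TCP at [0.186, -0.649, 0.253] pointing down, gripper open.
Joint ranges: [-2.96, 2.96], [-0.34, 2.1], [-1.41, 1.46], [0.24, 2.44], [-1.37, 4.51], [0.17, 1.92], [-2.96, 2.96]. Speed limits (rad/s): [2.39, 2.39, 3.14, 3.14, 3.14, 3.14, 3.14].

## Interface

Orientations are given as a unit quaternion [w, x, y, z].
In Python, from station import bot gives the robot as it stands.
- The arm moves only by the tool step_arm, never from a script. Its argument "targets" is a list of rows, each a list of 5 numbers: the shift along the tool's x, y, z in mm, then the turn about the tool's z in degrees, then the closure, from 0 (fully open) to 1 (shut). In form: [[dx, dy, dz, spin, jaw], ...]. A call has 1 to 20 rows; each row is the pose to reach, as a shift and turn from the pose commanded when the call began, along the tool's axes at that moment; what a row does not reach only later rows make up. A row lasts 1/12 s, in which the tool goes at most 41.7 mm and 7.16 degrees, less where a joint would pass 70% of its speed; a pose out of reach is approached as far as the arm can. A call with a gripper value outside its range is refused whole. The fingers move at their own pace and stop on an object; "newtons" is the grip in N (left out, the last holds). Time passes only in rows, so rows that repeat a pose let the fingers close. It gives the time, the measured TCP pose, the force and the opening at its end, in the units of the state.
- bot.get_obs(): the state, without advancing time (a new reading comes with each control period).
- bot.read_camera(name): name is "side" or "top" or "wrist"; returns a dict with "frame" (400x640x3 uint8, red, green, blue), "z_map" (400x640 float32, m along the optical axis (not along the pixel's ray), 0 where there is no reading), "fov_y" (degrees; the focal length in pixels is half the picture's height over the tangent of half this angle, whatever the lens; pixels are square), "cx", "cy" (the principal point, pixels), "R" (3x3) and "t" (3): a world point X has camera coordinates R X + t. Camera axes: x right, y down, z forward; pixel columns grow to the right and rows downward; lengths in m; the calibration is good to about 2 mm. A picture is of the moment at which its call begins.
- bot.hand_in(): hands the job in, once; it reports no verdict.
The state is a dict: "t": time; "q": joint angles; "joint_vel": joint speeds; "joint_torque": joint torques, N m; "eef_pos": TCP position; "tool_rot": TCP orientation; "contact_force": force on the tool from outside, world axes, zero at the start; "torque": the same for the moment, N m; "gripper_width": opening from 0.0 (shut) to 1.0 (fully open).
Only numpy, scipy, OpenCV 4.12 (cv2) and the standard library are available. Lean on these libraries where they do the work, as an engineer would, in place of code of your own. Each camera call takes 0.05 s, during which the arm holds its last target.

## Task

Two steel ballast slugs look alike, but one is bored hollow: stand them in the two cups of the pivot balance, one each side, let go and see which side drops. Leave the lighter one standing in its cup, and put the one that dropped into the ballast well of the black robot chassis, pressing it down gently through the stiff friction sleeve until it lands solid on the stop, and bear down there with about 13 N for half a second, never more than 30 N. Be gentle with the balance, let go at the end, and leave everything else on the bench as it is.

Things in the scene. Friction and masses are not known exactly. Their poses are not given: they have to be found in the camera images.
- slug_p: One of two outwardly identical bright steel slugs: upright cylinder 26 mm diameter, 70 mm tall, 2 mm x 1.5 mm chamfers, standing on the bench. 0.1 to 0.3 kg; which of the two is heavier (by 45 g or more) cannot be seen. Origin at the centre of its underside, z up along its axis.
- slug_q: The other of the two slugs, same shape, size and origin.
- balance: Base of the pivot balance (fixed): dark plate 110 x 150 x 12 mm with a central fork of two aluminium cheeks 104 mm high. Origin at the centre of the plate's underside on the bench, z up, y along the beam towards the left cup. The balance is delicate: never more than 40 N on it.
- beam (a joint): Tilt of the balance beam, rad: 0 level, positive when the left cup (+y side of the balance) is lower, negative when the right cup is lower; stops at +0.08 and -0.08. The beam gives way easily under a slug. Empty, it comes level by itself in some seconds; one slug alone tips it to the stop, two slugs tip it to the heavier side in about a second. The pivot is 95 mm above the bench.
- cup_left (a point): Centre of the inner floor of the left cup, 95 mm from the pivot along the beam, 68 mm above the bench when level (7.5 mm lower or higher at the stops). Cup: 31 mm inner diameter, 39 mm outer, walls rise 20 mm above the inner floor; nothing around it stands higher than the walls, other than the central fork.
- cup_right (a point): The same for the right cup, on the -y side of the balance. The cups are fixed to the beam, so a slug leans with it, along the beam; fingers closing along the beam set it upright again, fingers closing across it keep it leaning, and a leaning slug jams in the well. Its place in the fingers may shift by some mm as it rights.
- chassis: Small robot chassis, fixed: black plate 170 x 130 mm, top 20 mm above the bench, with a grey square block (50 x 50 mm, 38 mm high) at its centre that holds the ballast well, two small grey motors (tops 40 mm above the bench) and a little circuit board. Origin under the centre of the plate, at bench height; z up.
- well_rim (a point): Centre of the mouth of the ballast well, on the top face of the block, 58 mm above the bench, z up. The round bore is 28.8 mm wide with a small chamfer, its axis vertical. A seated slug stands 42 to 49 mm out of the rim.
- well_sleeve (a point): Point on the well's axis 14 mm below the rim. A slug let in rests on a friction sleeve here or up to 3 mm lower. Pushed with some 6 N (slug's weight included) the sleeve slides down and stays where left; the slug then lands on a rigid stop screw 21 to 28 mm below the rim. The stop's height differs each time and is not reported: feel it as the push rises past 9 N
- spool: Bystander: grey wire spool, 52 mm diameter, 34 mm tall, on the bench; origin under its centre. Leave alone.
- capacitor: Bystander: black can capacitor, 32 mm diameter, 36 mm tall; origin under its centre. Leave alone.
- screwdriver: Bystander: black-handled screwdriver lying on the bench, 170 mm long. Leave alone.
- heatsink: Bystander: finned aluminium heatsink, 40 x 50 x 26 mm; origin under its centre. Leave alone.
There are look-alikes about, which are no part of the job. What is meant by the balance is not purple, and is the smaller of those in its own colour.

How it is judged:
On the way, in this order (a step that is already met when the one before it is completed fails the run):
1. both slugs stand in the two cups, let go, and the beam has dropped to the heavier side (contact force between the fingers and slug_p below 0.05 N and contact force between the fingers and slug_q below 0.05 N and contact force between the arm and balance below 0.05 N and ((distance between slug_p and cup_left below 0.009 m and distance between slug_q and cup_right below 0.009 m and value of joint beam above 0.06 rad) or (distance between slug_p and cup_right below 0.009 m and distance between slug_q and cup_left below 0.009 m and value of joint beam below -0.06 rad))), for 0.3 s.
2. the slug that dropped is in the well, past the sleeve's start, and borne down on the stop with more than 9 N (horizontal distance between slug_p and well_rim below 0.004 m and z of slug_p in the frame of well_rim below -0.0195 m and angle between slug_p's own z axis and vertical below 0.1 rad and contact force between slug_p and chassis above 9 N), for 0.3 s.
At the end, for the whole second after the job is handed in: The heavier slug stands in the ballast well, within 4 mm of its centre, tilted less than 0.1 rad, its underside more than 19.5 mm below the rim, at rest; the lighter one stands in its balance cup (underside within 9 mm of the cup's floor centre), at rest, with the beam tipped to its side (horizontal distance between slug_p and well_rim below 0.004 m and z of slug_p in the frame of well_rim below -0.0195 m and angle between slug_p's own z axis and vertical below 0.1 rad and linear speed of each of slug_p, slug_q below 0.02 m/s and ((distance between slug_q and cup_left below 0.009 m and value of joint beam above 0.06 rad) or (distance between slug_q and cup_right below 0.009 m and value of joint beam below -0.06 rad))); the robot touches nothing.
It fails at once if more than 30 N on the chassis (contact force between any of slug_p, slug_q, the arm and chassis above 30 N).
It fails at once if more than 40 N on the balance (contact force between any of slug_p, slug_q, the arm and balance above 40 N).
It fails at once if a bystander moved by more than 20 mm (distance of any of spool, capacitor, screwdriver, heatsink from where it was at the start of the episode above 0.02 m).
It also fails if it takes over 72 s, if anything falls off the work surface, if the arm or the gripper's body presses on something with over 40 N, if the wrist force passes 120 N, or if a joint passes its speed limit or range.

## Working session

There is one attempt and no reset: what is moved stays moved. The work goes in short steps, Python scripts to look and compute and a tool call to move; the robot and the scene stay as the last step left them, time stands still between calls to the robot, and variables do not carry over. Pictures are saved under pics/ and viewed, and the job is handed in when it is done.

Besides the shell and the picture viewer there is one more tool, called in YAML: its name, and indented under it one key for each argument. step_arm: Moves the arm, as the interface text tells. Its arguments: {"type":"object","properties":{"targets":{"type":"array"},"newtons":{"type":"number"}},"required":["targets"]}

```bash
ls; mkdir -p pics; cat > h.py <<'E'
import numpy as np,cv2
from station import bot
def cam(n):
    c=bot.read_camera(n); h,w=c['frame'].shape[:2]; c['f']=h/2/np.tan(np.radians(c['fov_y'])/2); return c
def pts(c):
    z=c['z_map'].astype(float);h,w=z.shape;u,v=np.meshgrid(np.arange(w),np.arange(h))
    P=np.stack([(u-c['cx'])/c['f']*z,(v-c['cy'])/c['f']*z,z],-1)
    W=(P-np.array(c['t']))@np.array(c['R']); W[z==0]=np.nan; return W
def save(n,img): cv2.imwrite('pics/'+n+'.png',cv2.cvtColor(img,cv2.COLOR_RGB2BGR))
E
python3 - <<'E'
from h import *
import pickle
for n in ['top','side','wrist']:
    c=cam(n); save(n+'0',c['frame']); pickle.dump(c,open(n+'0.pkl','wb')); print(n,c['fov_y'],-np.array(c['R']).T@c['t'])
print(bot.get_obs())
E
```

```text
pics
top 49.137111189716386 [0.40384807 0.03766877 1.27895911]
side 52.58267001983432 [-0.02019321  0.6793534   0.61708528]
wrist 70.81949949061648 [ 0.26482339 -0.62723812  0.3723262 ]
{'t': 0.15, 'q': array([ 1.18391065,  0.47767405,  0.02234014,  1.5561846 , -0.01148982,
        1.10930077, -0.0830875 ]), 'joint_vel': array([ 0.00195776, -0.00274464, -0.00109444, -0.0017769 , -0.00194093,
        0.00010383, -0.00143786]), 'joint_torque': array([ 2.08036305e-03, -5.96927333e+01,  1.60951585e+00, -2.81489861e+01,
        1.25630610e-02,  6.48573725e-03,  1.36941509e-05]), 'eef_pos': array([ 0.18563774, -0.64854336,  0.25252289]), 'tool_rot': array([-3.88492476e-04,  7.98507108e-01, -6.01984951e-01, -6.05376196e-04]), 'contact_force': array([-0.67037926,  0.22793101,  0.26739792]), 'torque': array([-0.02728982, -0.0034358 , -0.03211837]), 'gripper_width': 1.001994138325275}
```

View pics/top0.png

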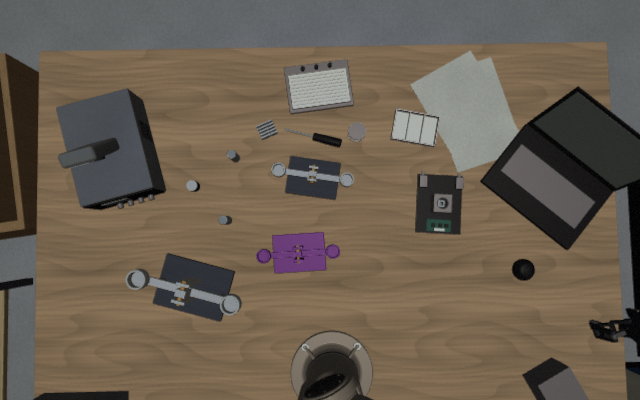

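View pics/side0.png

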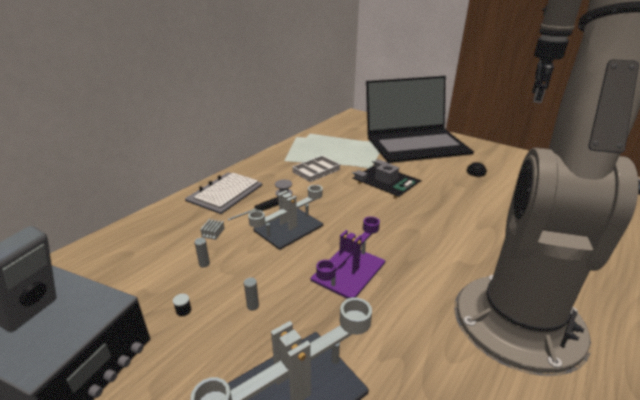

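View pics/wrist0.png

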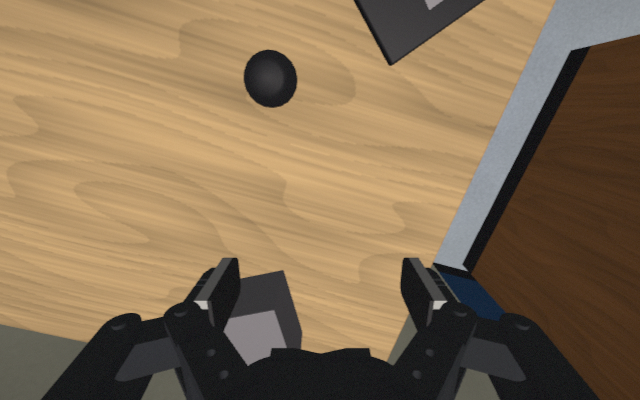

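Candidates in the top view:
- **Balance:** dark (313,177), large dark (195,288), purple (299,253). I choose the smaller dark one at (313,177).
- **Slugs:** (232,155) and (223,220). The round thing at (192,186) is the capacitor.
- **Chassis:** (439,204).

Next I'll measure these and check them in a crop.

```bash
python3 - <<'E'
from h import *
import pickle
c=pickle.load(open('top0.pkl','rb'));W=pts(c)
a=cv2.resize(c['frame'][110:250,180:480],None,fx=2.6,fy=2.6,interpolation=cv2.INTER_CUBIC);save('crop',a)
def p(u,v):print((u,v),W[v,u].round(4))
for q in [(232,154),(223,219),(192,186),(313,172),(279,170),(347,180),(441,203),(137,280),(231,304)]:p(*q)
def blob(u,v,zl,zh,r=14):
    s=W[v-r:v+r,u-r:u+r].reshape(-1,3);s=s[(s[:,2]>zl)&(s[:,2]<zh)];print((u,v),len(s),np.median(s,0).round(4),((s.min(0)+s.max(0))/2).round(4),np.ptp(s,axis=0).round(4))
blob(232,154,.06,.08);blob(223,219,.06,.08);blob(279,170,.08,.105,12);blob(347,180,.08,.105,12);blob(441,203,.05,.065)
E
```

```text
(232, 154) [0.6211 0.2654 0.0701]
(223, 219) [0.4408 0.292  0.0703]
(192, 186) [0.5371 0.385  0.0412]
(313, 172) [0.5612 0.0411 0.1078]
(279, 170) [0.5735 0.1353 0.0722]
(347, 180) [ 0.5425 -0.0531  0.0667]
(441, 203) [ 0.4747 -0.3221  0.0356]
(137, 280) [0.2816 0.5177 0.0959]
(231, 304) [0.2119 0.268  0.0921]
(232, 154) 72 [0.6207 0.2682 0.0702] [0.6205 0.268  0.0692] [0.0242 0.0224 0.0169]
(223, 219) 73 [0.4383 0.2929 0.0703] [0.4395 0.2935 0.0693] [0.0251 0.0254 0.0121]
(279, 170) 68 [0.5726 0.1368 0.0889] [0.5724 0.1371 0.0872] [0.0367 0.0381 0.0136]
(347, 180) 63 [ 0.5422 -0.0513  0.0869] [ 0.5416 -0.0503  0.0871] [0.0359 0.0362 0.0117]
(441, 203) 258 [ 0.4738 -0.3195  0.058 ] [ 0.4736 -0.3187  0.0572] [0.052  0.0529 0.0142]
```

View pics/crop.png

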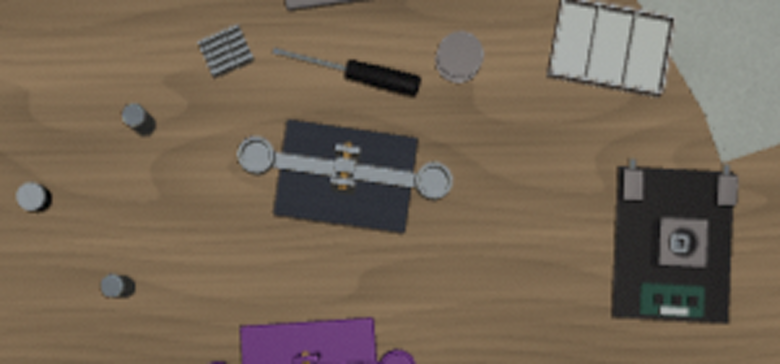

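Everything fits the choice. The cup spacing is 190 mm at (313,177), and the slugs are 70 mm tall at (232,155) and (223,220). Next I need a helper that turns world goals into rows.

```bash
cat >> h.py <<'E'
from scipy.spatial.transform import Rotation as Ro
def pose():
    o=bot.get_obs();q=o['tool_rot'];R=Ro.from_quat([q[1],q[2],q[3],q[0]]).as_matrix();return o,o['eef_pos'],R
def ang(R): return np.degrees(np.arctan2(R[1,0],R[0,0]))
def goal(xyz,deg=None):
    o,p,R=pose();d=R.T@(np.array(xyz)-p)*1000;s=0 if deg is None else -(deg-ang(R))
    print('rows',d.round(1),'spin',round(s,1),'ang',round(ang(R),2),'t',o['t'])
E
python3 - <<'E'
from h import *
print(bot.tip_reach); o,p,R=pose(); print(R.round(3)); goal([.56,-.25,.25],80.7);goal([.575,.268,.2],80.7)
E
```

```text
0.022
[[ 0.275 -0.961 -0.   ]
 [-0.961 -0.275  0.001]
 [-0.001  0.    -1.   ]]
rows [-280.1 -469.6    2.9] spin -154.7 ang -74.02 t 0.15
rows [-773.9 -626.6   53.6] spin -154.7 ang -74.02 t 0.15
```

step_arm:
  targets:
    - [-280,-470,3,-150,0]
    - [-280,-470,3,-150,0]
    - [-280,-470,3,-150,0]
    - [-280,-470,3,-150,0]
    - [-280,-470,3,-150,0]
    - [-280,-470,3,-150,0]
    - [-280,-470,3,-150,0]
    - [-280,-470,3,-150,0]
    - [-280,-470,3,-150,0]
    - [-280,-470,3,-150,0]
    - [-280,-470,3,-150,0]
    - [-280,-470,3,-150,0]
    - [-280,-470,3,-150,0]
    - [-280,-470,3,-150,0]
    - [-774,-627,3,-154.7,0]
    - [-774,-627,3,-154.7,0]
    - [-774,-627,3,-154.7,0]
    - [-774,-627,3,-154.7,0]
    - [-774,-627,3,-154.7,0]
    - [-774,-627,3,-154.7,0]
  newtons: 40

```text
t: 1.82
eef_pos: [0.5674, 0.0011, 0.2503]
tool_rot: [0.0, 0.821, 0.57, -0.0]
contact_force: [1.0, 0.4, 0.7]
gripper_width: 1.0
```

```bash
python3 - <<'E'
from h import *
print(pose()[1]);goal([.575,.268,.2],80.7)
E
```

```text
[0.56735506 0.00112775 0.25028103]
rows [252.7 -86.1  50.2] spin -11.2 ang 69.54 t 1.8167
```

```bash
python3 - <<'E'
from h import *
import pickle
c=cam('wrist');pickle.dump(c,open('w1.pkl','wb'));save('w1',c['frame']);print(np.array(c['R']).round(3))
goal([.59,.268,.17],80.7)
E
```

```text
[[ 0.35   0.937 -0.   ]
 [ 0.888 -0.332  0.317]
 [ 0.297 -0.111 -0.948]]
rows [248.5 -62.9  82.7] spin -10.1 ang 70.63 t 1.8667
```

View pics/w1.png

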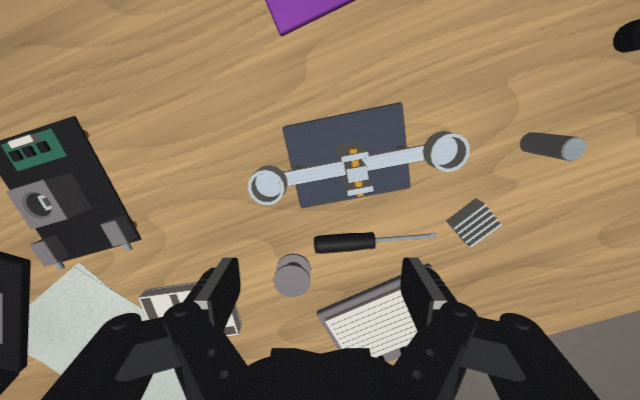

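step_arm:
  targets:
    - [252,-86,50,-11.2,0]
    - [252,-86,50,-11.2,0]
    - [252,-86,50,-11.2,0]
    - [252,-86,50,-11.2,0]
    - [252,-86,50,-11.2,0]
    - [252,-86,50,-11.2,0]
    - [252,-86,50,-11.2,0]
    - [252,-86,50,-11.2,0]
    - [252,-86,50,-11.2,0]
    - [252,-86,50,-11.2,0]

```text
t: 2.7
eef_pos: [0.5772, 0.2642, 0.1999]
tool_rot: [0.0, 0.764, 0.645, -0.001]
contact_force: [-0.0, 0.0, 0.5]
gripper_width: 0.999
```

```bash
python3 - <<'E'
from h import *
import pickle
c=cam('wrist');pickle.dump(c,open('w2.pkl','wb'));save('w2',c['frame'])
goal([.6205,.268,.12],80.7)
E
```

```text
rows [11.7 41.6 80.1] spin -0.4 ang 80.27 t 2.75
```

View pics/w2.png

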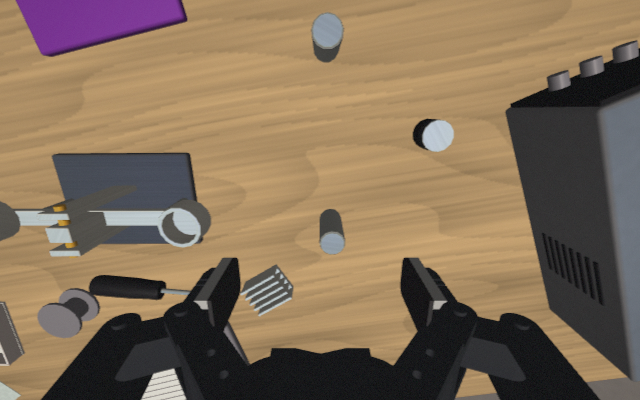

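The wrist view shows the near slug's top at (332,243), the other slug at (327,30), the left cup at (184,223) and the capacitor at (434,135). Now I'll measure them.

```bash
cat >> h.py <<'E'
def top(c,u,v,zl,zh,r=20):
    W=pts(c);v0=max(0,v-r);s=W[v0:v+r,max(0,u-r):u+r].reshape(-1,3);s=s[(s[:,2]>zl)&(s[:,2]<zh)]
    (x,y),rad=cv2.minEnclosingCircle((s[:,:2]*1000).astype(np.float32))
    print((u,v),len(s),'mean',s.mean(0).round(4),'circ',round(x/1000,4),round(y/1000,4),round(rad,1));return s
E
python3 - <<'E'
from h import *
import pickle
c=pickle.load(open('w2.pkl','rb'));top(c,332,243,.067,.073);top(c,327,32,.067,.073,28);top(c,184,223,.085,.092,30)
c=pickle.load(open('w1.pkl','rb'));top(c,446,152,.085,.092,30);top(c,268,185,.085,.092,26);top(c,40,204,.055,.061,40)
c=pickle.load(open('w1.pkl','rb'));top(c,574,148,.067,.073,20)
E
```

```text
(332, 243) 468 mean [0.6221 0.2678 0.0691] circ 0.6229 0.2675 13.0
(327, 32) 931 mean [0.4409 0.2923 0.0692] circ 0.4408 0.2924 12.8
(184, 223) 638 mean [0.5743 0.137  0.0881] circ 0.5749 0.1365 19.6
(446, 152) 516 mean [0.5745 0.1357 0.0883] circ 0.5749 0.1356 19.6
(268, 185) 311 mean [ 0.5441 -0.0499  0.0859] circ 0.5444 -0.0513 19.2
(40, 204) 1329 mean [ 0.4743 -0.3197  0.0571] circ 0.4749 -0.3202 34.9
(574, 148) 460 mean [0.6225 0.2663 0.0691] circ 0.6231 0.2666 13.0
```

```bash
python3 - <<'E'
from h import *
goal([.6226,.2673,.12],80.7);goal([.6226,.2673,.053],80.7)
E
```

```text
rows [11.4 43.8 80.1] spin -0.4 ang 80.27 t 2.75
rows [ 11.5  43.8 147.1] spin -0.4 ang 80.27 t 2.75
```

step_arm:
  targets:
    - [11.4,43.8,60,-0.4,0]
    - [11.4,43.8,80,-0.4,0]
    - [11.5,43.8,110,-0.4,0]
    - [11.5,43.8,130,-0.4,0]
    - [11.5,43.8,147,-0.4,0]
    - [11.5,43.8,147,-0.4,0]
    - [11.5,43.8,147,-0.4,0]

```text
t: 3.33
eef_pos: [0.6222, 0.2687, 0.0535]
tool_rot: [0.0, 0.762, 0.648, -0.0]
contact_force: [-0.2, 0.3, 0.2]
gripper_width: 1.0
```

```bash
python3 - <<'E'
from h import *
c=cam('wrist');save('w3',c['frame']);goal([.6226,.2673,.053],80.7)
top(c,327,280,.067,.073,60)
E
```

```text
rows [-2.3  0.2  1.9] spin 0.1 ang 80.77 t 3.3833
(327, 280) 2102 mean [0.6215 0.2676 0.0691] circ 0.6226 0.2676 13.0
```

View pics/w3.png

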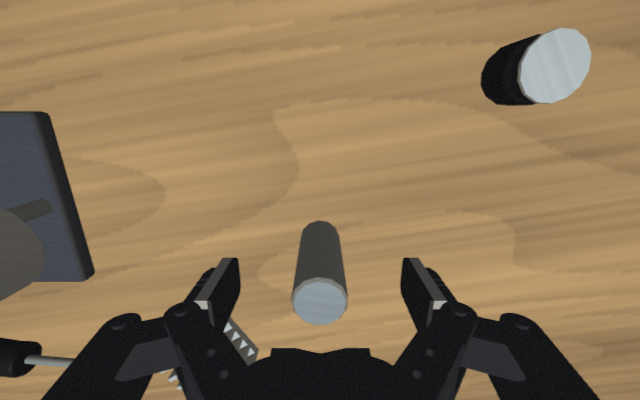

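The slug's top at (320,300) is centred between the fingers (238 and 402). Close.

step_arm:
  targets:
    - [0,0,0,0,1]
    - [0,0,0,0,1]
    - [0,0,0,0,1]
    - [0,0,0,0,1]
    - [0,0,0,0,1]
    - [0,0,0,0,1]
  newtons: 40

```text
t: 3.88
eef_pos: [0.6222, 0.2698, 0.054]
tool_rot: [0.0, 0.761, 0.648, 0.0]
contact_force: [-0.1, -1.3, 4.0]
gripper_width: 0.292
```

```bash
python3 - <<'E'
from h import *
c=cam('wrist');save('w4',c['frame']);o,p,R=pose();print(o['joint_vel'].round(3),p,o['gripper_width'])
s=top(c,327,280,.064,.076,60);print(R.T@(s.mean(0)-p)*1000)
goal([.5445,-.0506,.25],80.7)
goal([.5445,-.0506,.14],80.7)
E
```

```text
[-0.     0.001  0.001 -0.001  0.    -0.001  0.   ] [0.62222991 0.26979187 0.05395694] 0.29047184384982544
(327, 280) 3379 mean [0.6198 0.2697 0.0692] circ 0.6151 0.2727 25.6
[ -0.46783336  -2.41123411 -15.20277148]
rows [-328.6  -25.4 -196.2] spin 0.1 ang 80.81 t 3.9333
rows [-328.7  -25.5  -86.2] spin 0.1 ang 80.81 t 3.9333
```

View pics/w4.png

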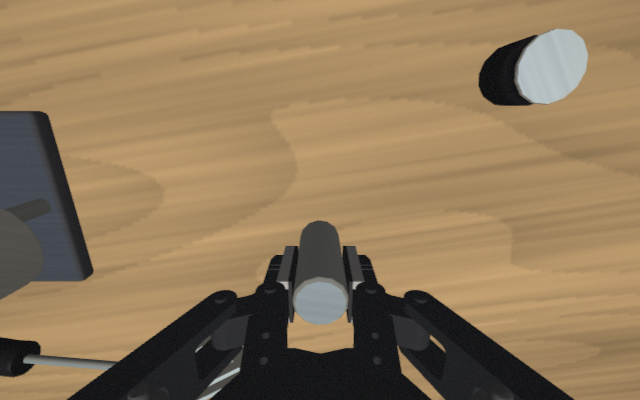

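step_arm:
  targets:
    - [0,0,-40,0,1]
    - [0,0,-80,0,1]
    - [-30,-2,-110,0,1]
    - [-70,-5,-135,0,1]
    - [-110,-8,-150,0,1]
    - [-328,-25,-150,0,1]
    - [-328,-25,-150,0,1]
    - [-328,-25,-150,0,1]
    - [-328,-25,-150,0,1]
    - [-328,-25,-150,0,1]
    - [-328,-25,-150,0,1]
    - [-328,-25,-150,0,1]
    - [-328,-25,-150,0,1]
    - [-328,-25,-150,0,1]
    - [-328,-25,-150,0,1]

```text
t: 5.18
eef_pos: [0.5451, -0.0483, 0.2034]
tool_rot: [-0.0, 0.761, 0.649, 0.0]
contact_force: [0.0, 0.9, -1.8]
gripper_width: 0.294
```

```bash
python3 - <<'E'
from h import *
c=cam('wrist');save('w5',c['frame']);o,p,R=pose();print(o['contact_force'],o['joint_vel'].round(3),p,o['gripper_width'])
goal([.5445,-.0506,.14],80.7)
import pickle;pickle.dump(c,open('w5.pkl','wb'))
E
```

```text
[ 0.40733172 -0.21516959 -1.6829215 ] [-0.002  0.     0.003  0.001  0.001  0.001  0.   ] [ 0.54511283 -0.04829724  0.20333798] 0.2938756589912514
rows [-2.4 -0.2 63.3] spin 0.3 ang 80.97 t 5.2333
```

View pics/w5.png

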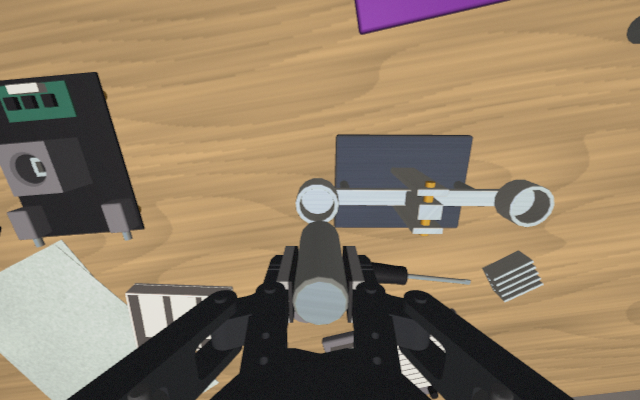

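The right cup is at (318,201) and the held slug's top at (320,301). Refine both.

```bash
python3 - <<'E'
from h import *
import pickle;c=pickle.load(open('w5.pkl','rb'));o,p,R=pose()
s=top(c,318,201,.083,.092,24);s=top(c,524,204,.083,.092,32)
s=top(c,320,301,.212,.225,30);print((R.T@(s.mean(0)-p)*1000).round(1))
W=pts(c);print(W[185:205,318].round(3)[::5])
goal([.5447,-.0510,.125]);
E
```

```text
(318, 201) 496 mean [ 0.5419 -0.0512  0.0855] circ 0.5444 -0.0516 19.4
(524, 204) 847 mean [0.5742 0.1352 0.0874] circ 0.5745 0.1356 20.2
(320, 301) 2689 mean [ 0.5436 -0.0493  0.2179] circ 0.5454 -0.0495 17.3
[ -1.2  -1.3 -14.5]
[[ 0.526 -0.048  0.087]
 [ 0.536 -0.05   0.066]
 [ 0.541 -0.05   0.066]
 [ 0.547 -0.051  0.065]]
rows [-2.8  0.  78.3] spin 0 ang 80.97 t 5.2333
```

step_arm:
  targets:
    - [-2.5,-0.3,25,0,1]
    - [-2.5,-0.3,45,0,1]
    - [-2.5,-0.3,60,0,1]
    - [-2.5,-0.3,70,0,1]
    - [-2.5,-0.3,76,0,1]
    - [-2.5,-0.3,78.5,0,1]
    - [-2.5,-0.3,78.5,0,1]

```text
t: 5.82
eef_pos: [0.5444, -0.052, 0.1248]
tool_rot: [-0.0, 0.761, 0.649, 0.0]
contact_force: [0.1, -1.3, -0.9]
gripper_width: 0.295
```

```bash
python3 - <<'E'
from h import *
c=cam('side');save('s1',cv2.resize(c['frame'][160:270,220:370],None,fx=5,fy=5));
c=cam('wrist');save('w6',c['frame']);o,p,R=pose();print(o['contact_force'],p,o['gripper_width'])
E
```

```text
[-0.84937881  1.09090499 -0.7767235 ] [ 0.54476296 -0.05222833  0.12552532] 0.29229258814183845
```

View pics/w6.png

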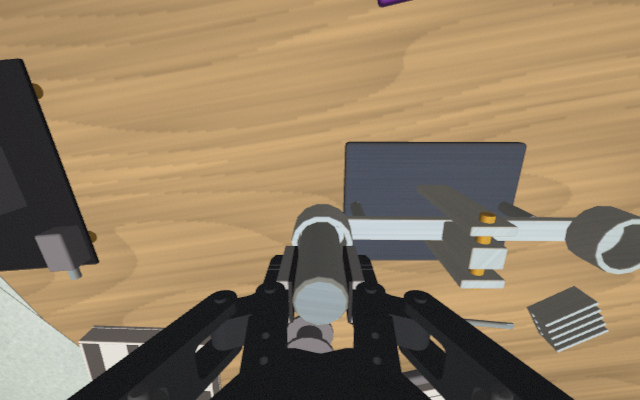

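View pics/s1.png

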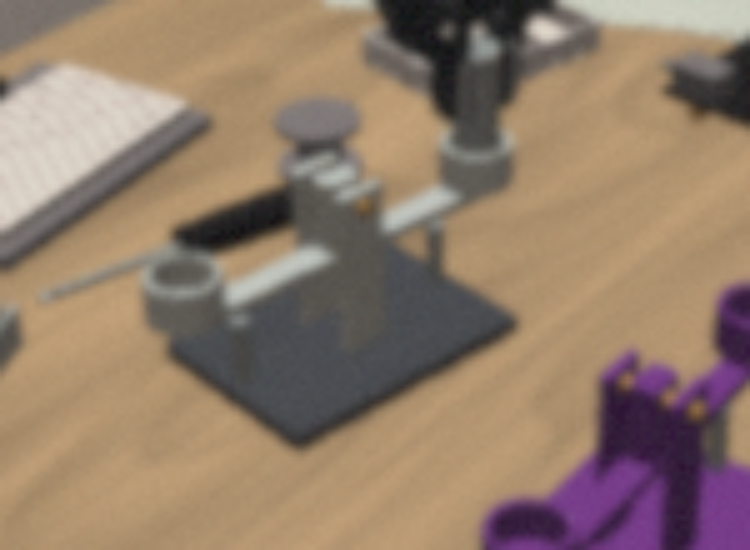

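step_arm:
  targets:
    - [0,0,2,0,1]
    - [0,0,4,0,1]
    - [0,0,6,0,1]
    - [0,0,7,0,1]
    - [0,0,7,0,1]

```text
t: 6.33
eef_pos: [0.5446, -0.0514, 0.118]
tool_rot: [-0.0, 0.761, 0.649, 0.001]
contact_force: [0.5, 5.2, -0.5]
gripper_width: 0.294
```

step_arm:
  targets:
    - [0,0,0,0,0.68]
    - [0,0,0,0,0.65]
    - [0,0,0,0,0.5]
    - [0,0,0,0,0.2]
    - [0,0,0,0,0]
    - [0,0,0,0,0]

```text
t: 6.83
eef_pos: [0.5442, -0.053, 0.1178]
tool_rot: [0.0, 0.762, 0.648, -0.0]
contact_force: [0.6, 0.9, -0.4]
gripper_width: 0.899
```

```bash
python3 - <<'E'
from h import *
c=cam('wrist');save('w7',c['frame']);o,p,R=pose();print(o['contact_force'],p,o['gripper_width'])
s=top(c,320,301,.12,.142,50)
goal([.56,.1,.25]);goal([.4408,.2924,.2],80.7)
E
```

```text
[ 0.33547106 -0.51233119  0.93596804] [ 0.54418945 -0.05283735  0.11780171] 0.9786890096687724
(320, 301) 2428 mean [ 0.5413 -0.0554  0.1284] circ 0.5434 -0.056 13.1
rows [ 153.4   -8.8 -132.2] spin 0 ang 80.8 t 6.8833
rows [ 324.2 -157.3  -82.3] spin 0.1 ang 80.8 t 6.8833
```

View pics/w7.png

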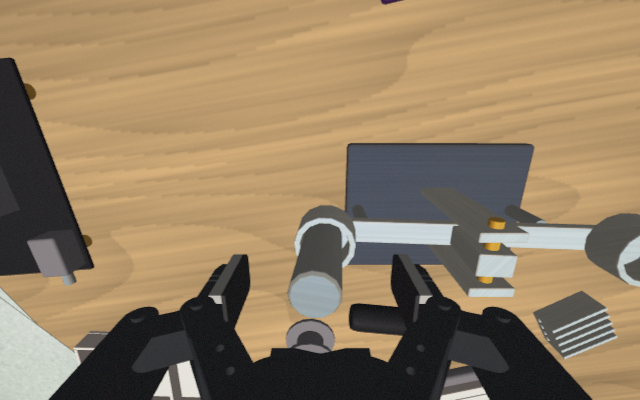

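The slug stands in the right cup (top at (317,293)), and the beam has tipped to that side. Now slug two.

step_arm:
  targets:
    - [0,0,-40,0,0]
    - [0,0,-80,0,0]
    - [20,0,-110,0,0]
    - [40,0,-120,0,0]
    - [324,-130,-110,0,0]
    - [324,-130,-110,0,0]
    - [324,-130,-110,0,0]
    - [324,-130,-110,0,0]
    - [324,-130,-110,0,0]
    - [324,-130,-110,0,0]
    - [324,-130,-110,0,0]
    - [324,-130,-110,0,0]
    - [324,-157,-100,0,0]
    - [324,-157,-40,0,0]
    - [324,-157,-40,0,0]
    - [324,-157,-40,0,0]

```text
t: 8.22
eef_pos: [0.4386, 0.2905, 0.1541]
tool_rot: [-0.0, 0.761, 0.649, -0.004]
contact_force: [0.1, 0.1, -0.4]
gripper_width: 0.998
```

```bash
python3 - <<'E'
from h import *
c=cam('wrist');save('w8',c['frame']);o,p,R=pose();print(o['contact_force'],p,o['gripper_width'],o['joint_vel'].round(3))
s=top(c,320,301,.066,.073,60)
goal([.4408,.2924,.054],80.7)
c=cam('top');save('t1',cv2.resize(c['frame'][150:210,260:370],None,fx=7,fy=7));
E
```

```text
[ 0.53105761 -0.66573722  0.19298224] [0.43983109 0.29144752 0.15633668] 1.0003683652145143 [ 0.019 -0.038 -0.028 -0.056 -0.02   0.015  0.014]
(320, 301) 0 mean [nan nan nan] circ 0.0 0.0 0.0
rows [  1.4   1.1 102.3] spin 0.2 ang 80.85 t 8.2667h.py:20: RuntimeWarning: Mean of empty slice.
  print((u,v),len(s),'mean',s.mean(0).round(4),'circ',round(x/1000,4),round(y/1000,4),round(rad,1));return s
  ret = um.true_divide(
```

View pics/w8.png

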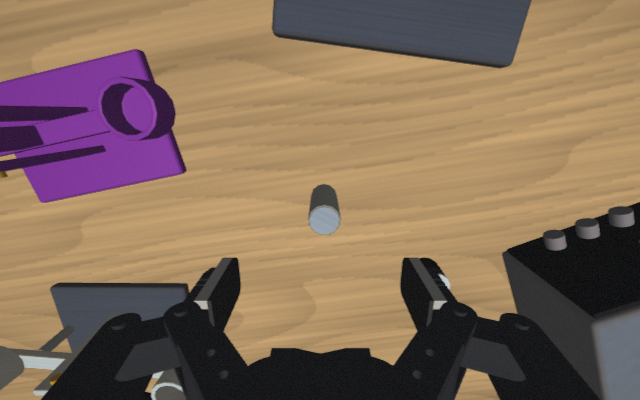

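View pics/t1.png

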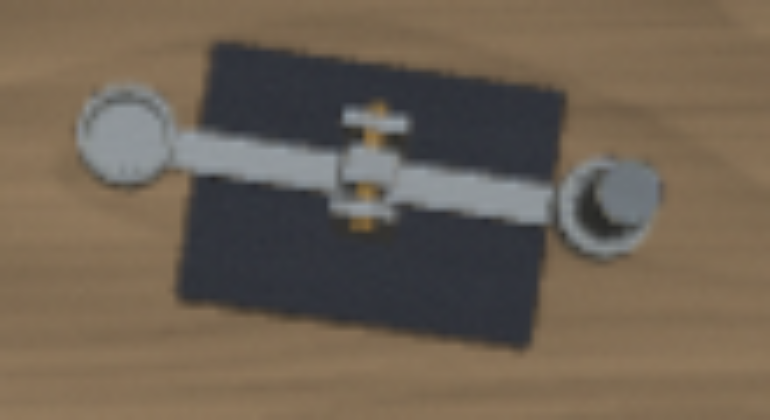

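```bash
python3 - <<'E'
from h import *
c=cam('wrist');o,p,R=pose();print(p)
s=top(c,324,215,.066,.073,30)
goal([.4408,.2924,.054],80.7)
E
```

```text
[0.44159744 0.29290503 0.15888087]
(324, 215) 743 mean [0.4395 0.2925 0.0691] circ 0.4405 0.2923 13.1
rows [ -0.7  -0.8 104.9] spin 0.1 ang 80.8 t 8.3667
```

step_arm:
  targets:
    - [-0.7,-0.5,35,0,0]
    - [-0.7,-0.5,65,0,0]
    - [-0.7,-0.5,90,0,0]
    - [-0.7,-0.5,105,0,0]
    - [-0.7,-0.5,105,0,0]
    - [-0.7,-0.5,105,0,0]
    - [-0.7,-0.5,105,0,1]
    - [-0.7,-0.5,105,0,1]
    - [-0.7,-0.5,105,0,1]
    - [-0.7,-0.5,105,0,1]
    - [-0.7,-0.5,105,0,1]
    - [-0.7,-0.5,105,0,1]
    - [-0.7,-0.5,105,0,1]

```text
t: 9.45
eef_pos: [0.4408, 0.2918, 0.0535]
tool_rot: [0.0, 0.761, 0.648, 0.0]
contact_force: [-0.1, -1.1, 7.3]
gripper_width: 0.29
```

```bash
python3 - <<'E'
from h import *
c=cam('wrist');save('w9',c['frame']);o,p,R=pose();print(p,o['gripper_width'],o['contact_force'])
goal([.575,.1365,.2],80.7)
E
```

```text
[0.44076405 0.29187063 0.05345923] 0.2917909055868467 [ 0.32590116 -1.71301703  6.85826289]
rows [-131.9  157.5 -146.4] spin 0.1 ang 80.81 t 9.5
```

View pics/w9.png

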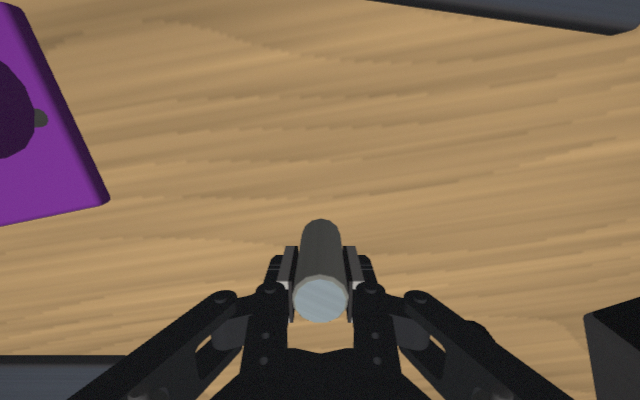

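step_arm:
  targets:
    - [0,0,-40,0,1]
    - [0,0,-80,0,1]
    - [0,0,-115,0,1]
    - [-20,30,-146,0,1]
    - [-132,157.5,-146,0,1]
    - [-132,157.5,-146,0,1]
    - [-132,157.5,-146,0,1]
    - [-132,157.5,-146,0,1]
    - [-132,157.5,-146,0,1]
    - [-132,157.5,-146,0,1]
    - [-132,157.5,-146,0,1]
    - [-132,157.5,-146,0,1]

```text
t: 10.5
eef_pos: [0.5736, 0.1374, 0.1984]
tool_rot: [-0.001, 0.761, 0.649, -0.0]
contact_force: [-0.4, 0.6, -2.2]
gripper_width: 0.292
```

```bash
python3 - <<'E'
from h import *
c=cam('wrist');save('w10',c['frame']);o,p,R=pose();print(p,o['gripper_width'],o['contact_force'],o['joint_vel'].round(3))
s=top(c,320,200,.09,.1,30)
goal([.575,.137,.1305],80.7)
E
```

```text
[0.57355361 0.13775942 0.19862488] 0.29467927962851037 [-0.20653818 -0.15809193 -2.82325905] [-0.006 -0.005 -0.001 -0.003  0.005 -0.002  0.004]
(320, 200) 486 mean [0.5687 0.1373 0.0943] circ 0.575 0.1364 19.4
rows [-0.5  1.6 68.1] spin 0.3 ang 80.96 t 10.55
```

View pics/w10.png

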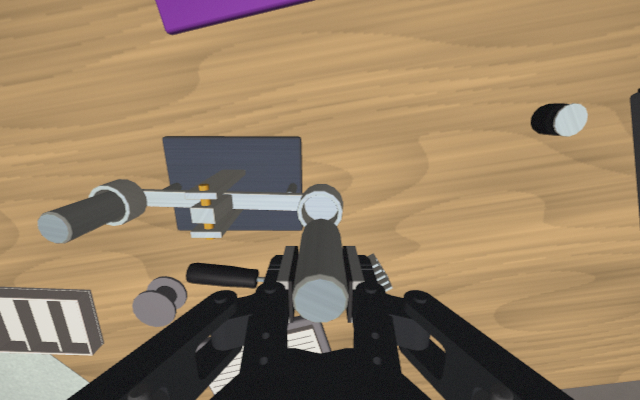

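The raised left cup is at (320,207), just ahead of the held slug. Lower in.

step_arm:
  targets:
    - [-0.5,1.2,25,0,1]
    - [-0.5,1.2,40,0,1]
    - [-0.5,1.2,52,0,1]
    - [-0.5,1.2,60,0,1]
    - [-0.5,1.2,65,0,1]
    - [-0.5,1.2,67,0,1]
    - [-0.5,1.2,67,0,1]

```text
t: 11.13
eef_pos: [0.5758, 0.1358, 0.1317]
tool_rot: [-0.0, 0.761, 0.648, -0.0]
contact_force: [0.6, -0.9, -3.0]
gripper_width: 0.293
```

```bash
python3 - <<'E'
from h import *
c=cam('wrist');save('w11',c['frame']);o,p,R=pose();print(p,o['gripper_width'],o['contact_force'],o['joint_vel'].round(3))
E
```

```text
[0.5760931  0.1358092  0.13214097] 0.29297261635254124 [-0.65274837 -0.35937714 -2.20730277] [ 0.003 -0.007 -0.005 -0.006 -0.001  0.001 -0.   ]
```

View pics/w11.png

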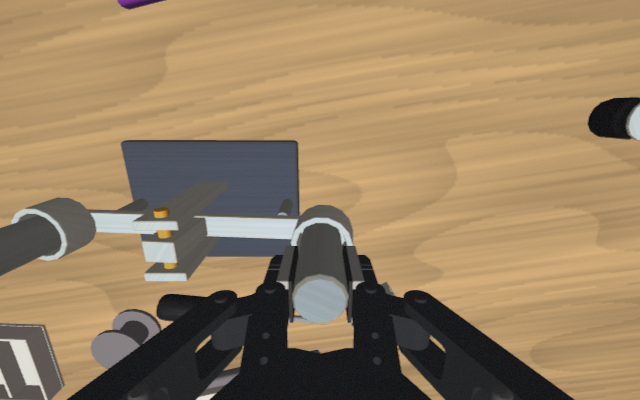

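step_arm:
  targets:
    - [0,0,2,0,1]
    - [0,0,3.5,0,1]
    - [0,0,3.5,0,1]
    - [0,0,3.5,0,0.68]
    - [0,0,3.5,0,0.6]
    - [0,0,3.5,0,0.4]
    - [0,0,3.5,0,0]
    - [0,0,3.5,0,0]
    - [0,0,3.5,0,0]
    - [0,0,3.5,0,0]

```text
t: 12.02
eef_pos: [0.5759, 0.1356, 0.1283]
tool_rot: [0.0, 0.761, 0.648, 0.0]
contact_force: [-0.1, 0.2, -0.6]
gripper_width: 1.0
```

```bash
python3 - <<'E'
from h import *
c=cam('wrist');save('w12',c['frame']);o,p,R=pose();print(p,o['gripper_width'],o['contact_force'])
s=top(c,320,301,.12,.16,50)
E
```

```text
[0.57587614 0.13556289 0.12834836] 0.9983764015553385 [-0.78376914  0.32386521 -0.65720824]
(320, 301) 2114 mean [0.5733 0.1369 0.1285] circ 0.5758 0.1368 13.2
```

View pics/w12.png

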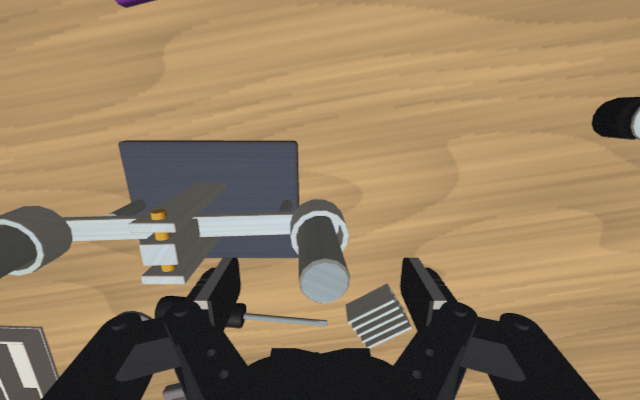

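step_arm:
  targets:
    - [0,0,0,0,0]
    - [0,0,0,0,0]
    - [0,0,0,0,0]
    - [0,0,0,0,0]
    - [0,0,0,0,0]
    - [0,0,0,0,0]
    - [0,0,0,0,0]
    - [0,0,0,0,0]
    - [0,0,0,0,0]
    - [0,0,0,0,0]
    - [0,0,0,0,0]
    - [0,0,0,0,0]

```text
t: 13.07
eef_pos: [0.5759, 0.1356, 0.1283]
tool_rot: [0.0, 0.761, 0.648, 0.0]
contact_force: [-1.2, 0.1, -0.3]
gripper_width: 1.001
```

```bash
python3 - <<'E'
from h import *
c=cam('wrist');o,p,R=pose();print(p,o['gripper_width'],o['contact_force'])
s=top(c,322,281,.12,.16,40);print((R.T@(s.mean(0)-p)*1000).round(1))
top(c,20,240,.07,.11,35)
c=cam('side');save('s2',cv2.resize(c['frame'][140:270,220:370],None,fx=4,fy=4))
c=cam('top');top(c,347,180,.13,.16);top(c,280,170,.12,.16)
E
```

```text
[0.57583493 0.13556986 0.12829326] 1.0002729512851516 [-0.10163639  0.75321159 -0.37848354]
(322, 281) 2111 mean [0.5733 0.1368 0.1285] circ 0.5754 0.1368 13.1
[ 0.8 -2.7 -0.2]
(20, 240) 3372 mean [ 0.5416 -0.0416  0.0917] circ 0.5439 -0.0509 20.0
(347, 180) 80 mean [ 0.5431 -0.0482  0.1449] circ 0.5435 -0.0483 12.7
(280, 170) 0 mean [nan nan nan] circ 0.0 0.0 0.0h.py:20: RuntimeWarning: Mean of empty slice.
  print((u,v),len(s),'mean',s.mean(0).round(4),'circ',round(x/1000,4),round(y/1000,4),round(rad,1));return s
  ret = um.true_divide(
```

View pics/s2.png

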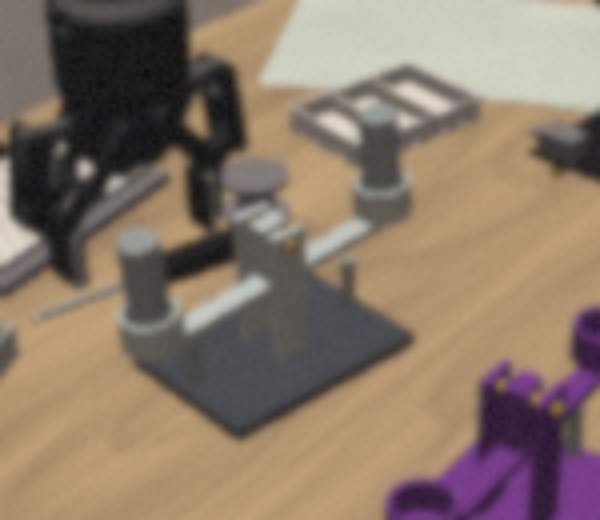

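The left slug dropped: its top reads 0.1285 m against 0.145 m on the right. So the left one is the heavy slug. I'll grip it along the beam.

step_arm:
  targets:
    - [0,0,6,0,0]
    - [0,0,12,0,0]
    - [0,0,12,0,0]
    - [0,0,12,0,0.6]
    - [0,0,12,0,1]
    - [0,0,12,0,1]
    - [0,0,12,0,1]
    - [0,0,12,0,1]
    - [0,0,12,0,1]
    - [0,0,12,0,1]
  newtons: 30

```text
t: 14.05
eef_pos: [0.5761, 0.135, 0.1168]
tool_rot: [0.001, 0.762, 0.648, -0.0]
contact_force: [-2.0, -3.4, 4.9]
gripper_width: 0.296
```

```bash
python3 - <<'E'
from h import *
c=cam('wrist');save('w13',c['frame']);o,p,R=pose();print(p,o['gripper_width'],o['contact_force'],ang(R))
s=top(c,320,300,.12,.142,30)
E
```

```text
[0.5761171  0.13494621 0.11680621] 0.3024578235072711 [-1.52850105 -2.57538947  5.71550228] 80.78317126241879
(320, 300) 2650 mean [0.5739 0.1341 0.1291] circ 0.5764 0.1338 17.7
```

View pics/w13.png

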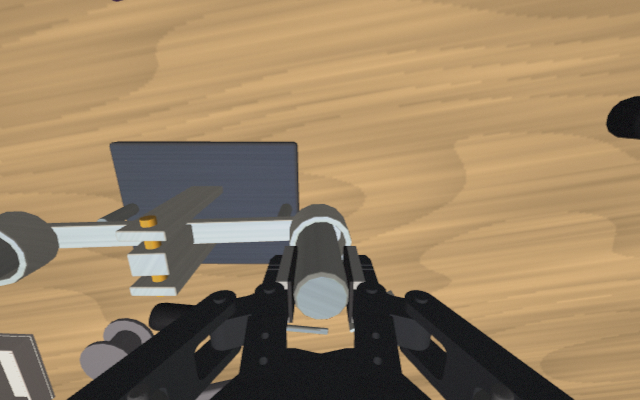

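step_arm:
  targets:
    - [0,0,-5,0,1]
    - [0,0,-12,0,1]
    - [0,0,-22,0,1]
    - [0,0,-35,0,1]
    - [0,0,-55,0,1]
    - [0,0,-80,0,1]
    - [0,0,-110,0,1]
    - [0,0,-110,0,1]
    - [0,0,-110,0,1]
  newtons: 60

```text
t: 14.85
eef_pos: [0.5768, 0.1361, 0.229]
tool_rot: [0.001, 0.761, 0.648, 0.002]
contact_force: [-0.3, 0.2, -3.0]
gripper_width: 0.289
```

```bash
python3 - <<'E'
from h import *
c=cam('wrist');save('w14',c['frame']);o,p,R=pose();print(p,o['gripper_width'],o['contact_force'],ang(R))
c=cam('side');save('s3',cv2.resize(c['frame'][60:270,200:400],None,fx=3,fy=3))
goal([.4749,-.3202,.2265])
E
```

```text
[0.57588549 0.13541334 0.22714157] 0.2850745923216753 [ 0.6078877  -0.97344888 -3.34140457] 80.80413621817182
rows [-4.655e+02 -2.640e+01 -1.000e-01] spin 0 ang 80.8 t 14.95
```

View pics/s3.png

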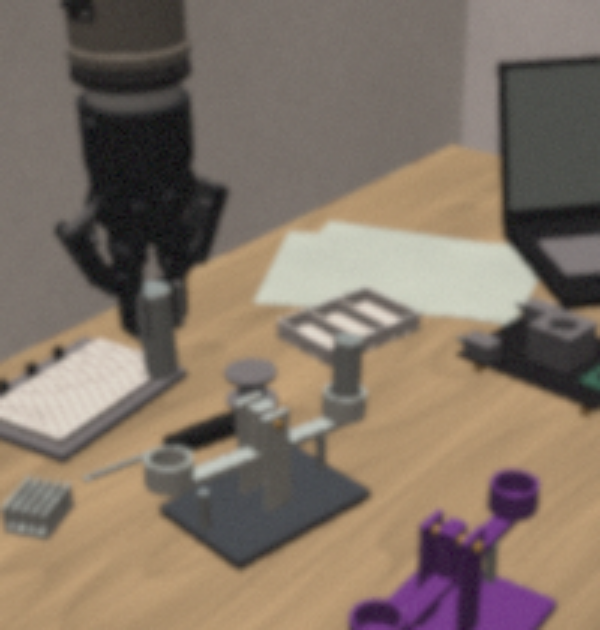

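View pics/w14.png

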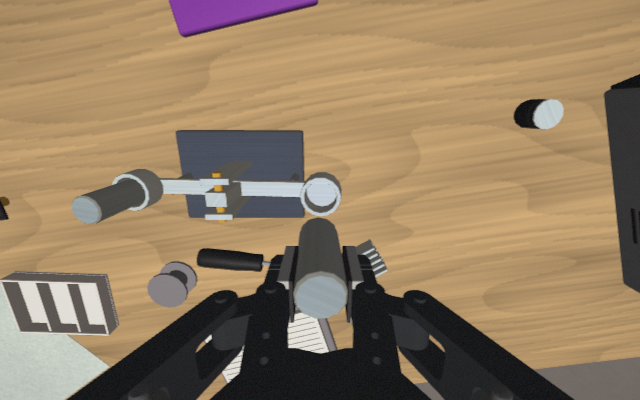

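The slug is upright in the fingers, and the beam has tipped to the right with the lighter slug. Moving over the well.

step_arm:
  targets:
    - [0,0,-30,0,1]
    - [-465,-26,-40,0,1]
    - [-465,-26,-40,0,1]
    - [-465,-26,-40,0,1]
    - [-465,-26,-40,0,1]
    - [-465,-26,-40,0,1]
    - [-465,-26,-40,0,1]
    - [-465,-26,-40,0,1]
    - [-465,-26,-40,0,1]
    - [-465,-26,-40,0,1]
    - [-465,-26,-40,0,1]
    - [-465,-26,-20,0,1]
    - [-465,-26,0,0,1]
    - [-465,-26,0,0,1]
    - [-465,-26,0,0,1]
    - [-465,-26,0,0,1]
    - [-465,-26,0,0,1]

```text
t: 16.37
eef_pos: [0.4771, -0.3176, 0.2271]
tool_rot: [0.0, 0.761, 0.649, 0.001]
contact_force: [-0.3, 0.2, -3.5]
gripper_width: 0.284
```

```bash
python3 - <<'E'
from h import *
import pickle
c=cam('wrist');save('w15',c['frame']);pickle.dump(c,open('w15.pkl','wb'));o,p,R=pose();print(p,o['gripper_width'],o['contact_force'],ang(R),o['joint_vel'].round(3),R.round(4))
E
```

```text
[ 0.47717777 -0.31778937  0.22734881] 0.2881013616032872 [ 0.33799515  0.63766056 -2.66008569] 80.977296185809 [ 0.001 -0.004  0.004 -0.     0.004 -0.002  0.001] [[ 1.568e-01  9.876e-01  1.600e-03]
 [ 9.876e-01 -1.568e-01 -4.000e-04]
 [-2.000e-04  1.600e-03 -1.000e+00]]
```

View pics/w15.png

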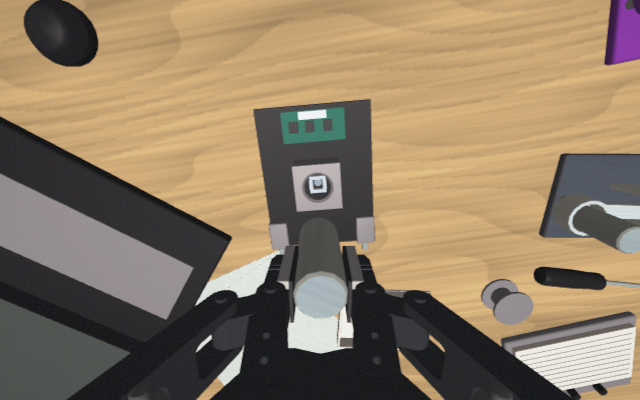

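The well is at (317,186) on the grey block, and the held slug's top is at (320,295). I'll rectify the block's top plane to find the bore.

```bash
cat >> h.py <<'E'
def rect(c,z,x0,y0,half=.04,n=640):
    g=np.linspace(-half,half,n); X,Y=np.meshgrid(x0+g,y0+g)
    P=np.stack([X,Y,np.full_like(X,z)],-1)@np.array(c['R']).T+np.array(c['t'])
    u=(P[...,0]/P[...,2]*c['f']+c['cx']).astype(np.float32);v=(P[...,1]/P[...,2]*c['f']+c['cy']).astype(np.float32)
    return cv2.remap(c['frame'],u,v,cv2.INTER_CUBIC)
E
python3 - <<'E'
from h import *
import pickle
c=pickle.load(open('w15.pkl','rb'));o,p,R=pose();x0,y0=.475,-.32
W=pts(c)
m=(abs(W[...,2]-.057)<.003)&(abs(W[...,0]-x0)<.035)&(abs(W[...,1]-y0)<.035);s=W[m]
print('topz',np.median(s[:,2]),len(s));print('block minrect',cv2.minAreaRect((s[:,:2]*1000).astype(np.float32)))
for z in (.0575,):
    im=rect(c,z,x0,y0);save('rect',im)
    g=cv2.GaussianBlur(cv2.cvtColor(im,cv2.COLOR_RGB2GRAY),(0,0),4)
    C=cv2.HoughCircles(g,cv2.HOUGH_GRADIENT_ALT,1,200,param1=60,param2=.5,minRadius=95,maxRadius=135)
    if C is not None:
        for k in C[0]: print('circ',x0-.04+k[0]*.08/639,y0-.04+k[1]*.08/639,k[2]*80/639)
E
```

```text
topz 0.05721438213005074 1611
block minrect ((474.967041015625, -320.6556091308594), (50.02519989013672, 50.54073715209961), 85.65377044677734)
```

View pics/rect.png

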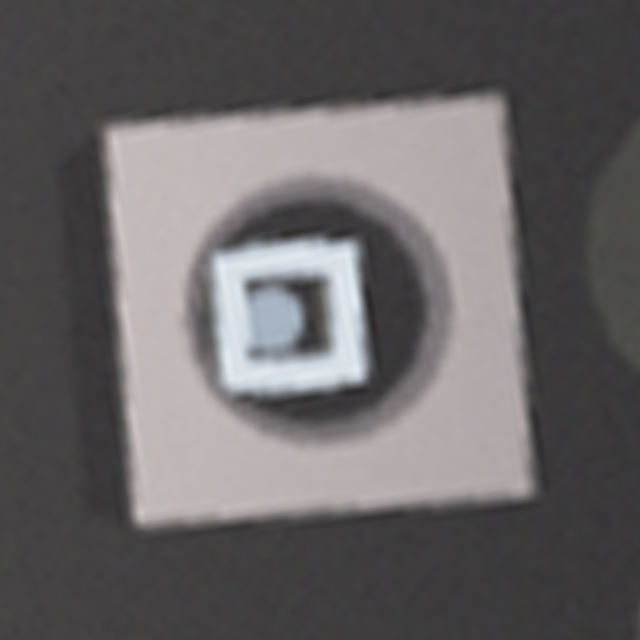

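```bash
python3 - <<'E'
from h import *
import pickle
c=pickle.load(open('w15.pkl','rb'));o,p,R=pose();W=pts(c);print(p)
s=W[285:305,305:335].reshape(-1,3);print('slug top med',np.nanmedian(s,0))
A=np.c_[s[:,:2]-s[:,:2].mean(0),np.ones(len(s))];print('tilt',np.linalg.lstsq(A,s[:,2],rcond=None)[0])
z=np.nanmedian(s[:,2]);im=rect(c,z,p[0],p[1],.02);save('rect2',im)
# axis: slug side surface points
C=np.array(c['R']).T@-np.array(c['t'])
for dz in (-.01,-.02,-.03,-.04):
    m=(abs(W[...,2]-(z+dz))<.003)&(np.hypot(W[...,0]-p[0],W[...,1]-p[1])<.02);q=(W[m]-p)@R*1000;q=q[abs(q[:,0])<14];print(dz,len(q),q[:,0].min().round(1),q[:,0].max().round(1),np.percentile(q[:,1],1).round(1) , q[abs(q[:,0])<2][:,1].mean().round(2) if (abs(q[:,0])<2).any() else None)
E
```

```text
[ 0.47717777 -0.31778937  0.22734881]
slug top med [ 0.47519864 -0.31852592  0.2398212 ]
 ** On entry to DLASCL parameter number  4 had an illegal value
 ** On entry to DLASCL parameter number  4 had an illegal valueTraceback (most recent call last):
  File "<stdin>", line 5, in <module>
    x, resids, rank, s = _umath_linalg.lstsq(a, b, rcond,
                         ~~~~~~~~~~~~~~~~~~~^^^^^^^^^^^^^
                                             signature=signature)
                                             ^^^^^^^^^^^^^^^^^^^^
    raise LinAlgError("SVD did not converge in Linear Least Squares")
numpy.linalg.LinAlgError: SVD did not converge in Linear Least Squares
```

```bash
python3 - <<'E'
from h import *
import pickle
c=pickle.load(open('w15.pkl','rb'));o,p,R=pose();W=pts(c)
s=W[283:308,300:338].reshape(-1,3);s=s[~np.isnan(s[:,2])];z=np.median(s[:,2]);s=s[abs(s[:,2]-z)<.004]
q=(s-p)@R;A=np.c_[q[:,:2]-q[:,:2].mean(0),np.ones(len(s))];print('tilt toolx,y',np.linalg.lstsq(A,-q[:,2],rcond=None)[0])
im=rect(c,z,p[0],p[1],.02);save('rect2',im)
for dz in (-.03,-.035,-.04,-.045,-.05,-.055,-.06):
    m=(abs(W[...,2]-(z+dz))<.0025)&(np.hypot(W[...,0]-p[0],W[...,1]-p[1])<.02);q=(W[m]-p)@R*1000
    if len(q): print(dz,len(q),q[:,0].min().round(1),q[:,0].max().round(1), q[abs(q[:,0])<2][:,1].mean().round(2))
E
```

```text
tilt toolx,y [-0.01994448 -0.0134765   0.01247375]
-0.03 264 -17.2 17.0 -12.6
-0.035 152 -12.9 11.6 -12.53
-0.04 143 -13.1 11.6 -12.54
-0.045 140 -13.5 11.4 -12.56
-0.05 127 -14.0 11.5 -12.47
-0.055 119 -14.3 11.4 -12.56
-0.06 109 -14.4 11.1 -12.4
```

View pics/rect2.png

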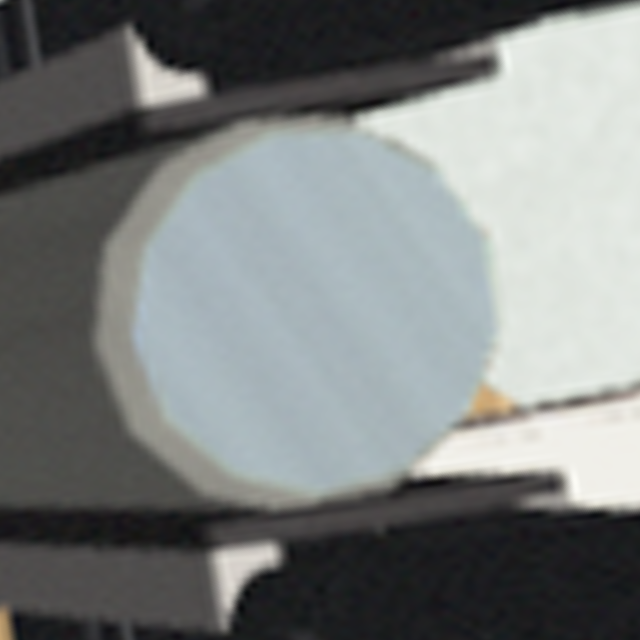

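```bash
cat >> h.py <<'E'
def axis(c,p,R):
    W=pts(c);s=W[283:308,300:338].reshape(-1,3);s=s[~np.isnan(s[:,2])];z=np.median(s[:,2]);s=s[abs(s[:,2]-z)<.004]
    q=(s-p)@R;A=np.c_[q[:,:2]-q[:,:2].mean(0),np.ones(len(s))];print('tilt',np.linalg.lstsq(A,-q[:,2],rcond=None)[0].round(4),'ztop-tcp',z-p[2])
    for dz in (-.035,-.04,-.045,-.05,-.055,-.06):
        m=(abs(W[...,2]-(z+dz))<.0025)&(np.hypot(W[...,0]-p[0],W[...,1]-p[1])<.02);q=(W[m]-p)@R*1000
        a=q[:,0];h=np.linspace(-18,18,1)
        if len(q): print(dz,len(q),a.min().round(1),a.max().round(1),((a.min()+a.max())/2).round(2), q[abs(a+1)<3][:,1].mean().round(2))
E
python3 - <<'E'
from h import *
import pickle
R=lambda a:np.array([[np.cos(a),np.sin(a),0],[np.sin(a),-np.cos(a),0],[0,0,-1.]])
axis(pickle.load(open('w5.pkl','rb')),np.array([.54511,-.0483,.20334]),R(np.radians(80.9)))
o,p,RR=pose();axis(pickle.load(open('w15.pkl','rb')),p,RR)
E
```

```text
tilt [0.0006 0.0101 0.0153] ztop-tcp 0.015336716706935122
-0.035 221 -17.4 17.1 -0.16 -11.33
-0.04 153 -13.2 11.6 -0.78 -11.39
-0.045 139 -13.5 11.7 -0.95 -11.37
-0.05 143 -13.6 11.3 -1.16 -11.31
-0.055 124 -14.0 11.6 -1.2 -11.44
-0.06 106 -14.0 11.4 -1.28 -11.35
tilt [-0.0199 -0.0135  0.0125] ztop-tcp 0.012472387859643497
-0.035 152 -12.9 11.6 -0.63 -12.5
-0.04 143 -13.1 11.6 -0.76 -12.49
-0.045 140 -13.5 11.4 -1.08 -12.53
-0.05 127 -14.0 11.5 -1.21 -12.47
-0.055 119 -14.3 11.4 -1.48 -12.56
-0.06 109 -14.4 11.1 -1.68 -12.53
```

step_arm:
  targets:
    - [-1.8,-2,30,0,1]
    - [-1.8,-2,60,0,1]
    - [-1.8,-2,85,0,1]
    - [-1.8,-2,96,0,1]
    - [-1.8,-2,96,0,1]
    - [-1.8,-2,96,0,1]
    - [-1.8,-2,96,0,1]

```text
t: 17.0
eef_pos: [0.4752, -0.3209, 0.1322]
tool_rot: [0.001, 0.761, 0.648, 0.001]
contact_force: [1.0, -0.5, -1.9]
gripper_width: 0.284
```

```bash
python3 - <<'E'
from h import *
import pickle
c=cam('wrist');save('w16',c['frame']);pickle.dump(c,open('w16.pkl','wb'));o,p,R=pose();print(p,o['contact_force'],o['joint_vel'].round(3))
axis(c,p,R)
W=pts(c);x0,y0=.475,-.32
m=(abs(W[...,2]-.057)<.003)&(abs(W[...,0]-x0)<.035)&(abs(W[...,1]-y0)<.035);s=W[m]
print('topz',np.median(s[:,2]),len(s));b=cv2.minAreaRect((s[:,:2]*1000).astype(np.float32));print(b)
save('rect3',rect(c,.0575,x0,y0))
E
```

```text
[ 0.47515998 -0.32109134  0.1323097 ] [ 0.31721371 -0.19394277 -1.96843857] [ 0.003 -0.     0.003  0.004  0.001 -0.004 -0.002]
tilt [-0.0259 -0.017   0.0126] ztop-tcp 0.012617386254206192
-0.035 157 -12.8 11.7 -0.53 -12.4
-0.04 142 -13.1 11.5 -0.76 -12.51
-0.045 144 -13.5 11.4 -1.05 -12.43
-0.05 126 -13.9 11.5 -1.2 -12.39
-0.055 119 -14.1 11.4 -1.38 -12.4
-0.06 101 -14.3 10.9 -1.7 -12.38
topz 0.05723347297980156 2319
((474.7770690917969, -320.7694091796875), (49.99493408203125, 50.394447326660156), 85.53104400634766)
```

View pics/w16.png

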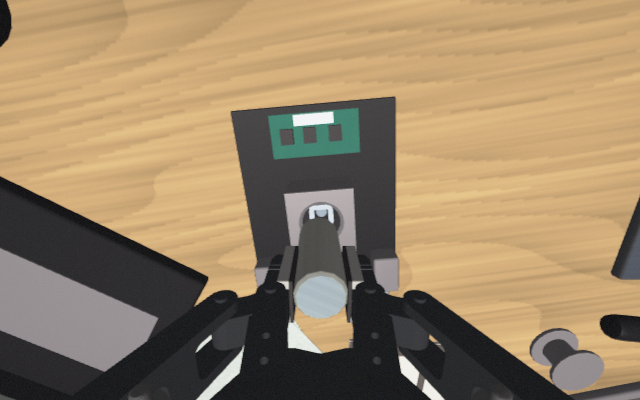

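View pics/rect3.png

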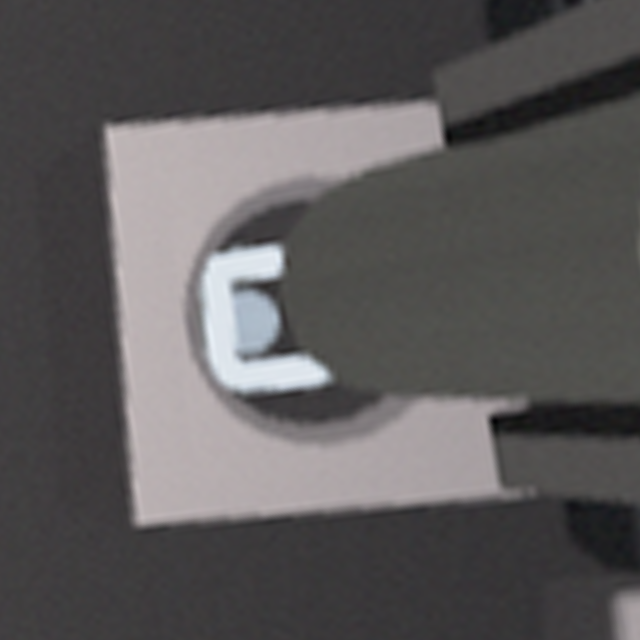

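step_arm:
  targets:
    - [2.2,-0.8,5,0,1]
    - [2.2,-0.8,10,0,1]
    - [2.2,-0.8,13,0,1]
    - [2.2,-0.8,13,0,1]
    - [2.2,-0.8,13,0,1]

```text
t: 17.47
eef_pos: [0.473, -0.3184, 0.117]
tool_rot: [-0.0, 0.761, 0.648, -0.0]
contact_force: [0.0, -0.9, -2.6]
gripper_width: 0.289
```

```bash
cat > look.py <<'E'
from h import *
import sys
n=sys.argv[1]
c=cam('wrist');o,p,R=pose();print(p,o['contact_force'].round(2),o['gripper_width'],o['t'])
axis(c,p,R)
save(n,cv2.resize(c['frame'][150:330,220:420],None,fx=3.3,fy=3.3,interpolation=cv2.INTER_CUBIC))
W=pts(c);x0,y0=.475,-.32
m=(abs(W[...,2]-.057)<.003)&(abs(W[...,0]-x0)<.035)&(abs(W[...,1]-y0)<.035);s=W[m]
b=cv2.minAreaRect((s[:,:2]*1000).astype(np.float32));print(b)
w=np.array([b[0][0]/1000,b[0][1]/1000,.058]);print('well in tool',((w-p)@R*1000).round(2))
E
python3 look.py w17
```

```text
[ 0.47320501 -0.31850157  0.11724447] [ 0.   -1.15 -3.23] 0.285803357905899 17.5167
tilt [-0.0271 -0.0186  0.0124] ztop-tcp 0.01245029627484294
-0.035 161 -12.9 11.6 -0.64 -12.67
-0.04 150 -13.3 11.4 -0.98 -12.62
-0.045 134 -13.7 11.2 -1.24 -12.66
-0.05 125 -14.0 11.4 -1.31 -12.64
-0.055 119 -14.4 11.2 -1.59 -12.67
-0.06 105 -14.0 10.8 -1.59 -12.65
((470.872314453125, -320.5395202636719), (50.079708099365234, 42.4381103515625), 85.41644287109375)
well in tool [-2.39 -1.97 59.24]
```

View pics/w17.png

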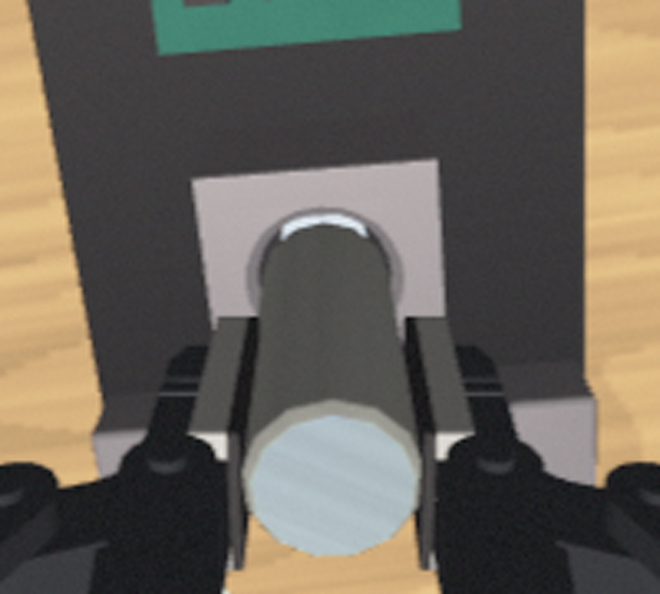

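```bash
python3 - <<'E'
from h import *
c=cam('wrist');o,p,R=pose();print(p)
def bp(u,v,z):
    d=np.array([(u-c['cx'])/c['f'],(v-c['cy'])/c['f'],1])@np.array(c['R']);C=-np.array(c['t'])@np.array(c['R']);return C+d*(z-C[2])/d[2]
for n,u,v,z in [('apex',325,223,.0597),('rim far',325,205,.0572),('rimL',246,265,.0572),('rimR',405,265,.0572)]:
    print(n,((bp(220+u/3.3,150+v/3.3,z)-p)@R*1000).round(2))
E
```

```text
[ 0.47331113 -0.3184965   0.11735329]
apex [ -1.99 -11.52  57.65]
rim far [ -1.99 -14.53  60.15]
rimL [-18.7   -1.05  60.15]
rimR [14.87 -1.02 60.15]
```

step_arm:
  targets:
    - [0,1.4,1,0,1]
    - [0,1.4,3,0,1]
    - [0,1.4,5,0,1]
    - [0,1.4,6,0,1]
    - [0,1.4,6,0,1]

```text
t: 17.98
eef_pos: [0.4744, -0.3186, 0.1109]
tool_rot: [-0.0, 0.761, 0.648, -0.0]
contact_force: [0.1, 0.6, -2.3]
gripper_width: 0.284
```

```bash
python3 look.py w18
```

```text
[ 0.47449289 -0.31860455  0.1110731 ] [-0.05  0.35 -2.04] 0.28917513789540966 18.0333
tilt [-0.0201 -0.0041  0.0125] ztop-tcp 0.012570119739749738
-0.035 151 -13.0 11.5 -0.72 -12.56
-0.04 146 -13.3 11.4 -0.99 -12.53
-0.045 140 -13.6 11.5 -1.05 -12.5
-0.05 132 -14.0 11.3 -1.37 -12.55
-0.055 111 -14.4 11.2 -1.59 -12.69
-0.06 110 -14.6 10.8 -1.89 -12.58
((470.25982666015625, -320.53656005859375), (50.193965911865234, 41.377723693847656), 85.52936553955078)
well in tool [-2.59 -3.85 53.07]
```

View pics/w18.png

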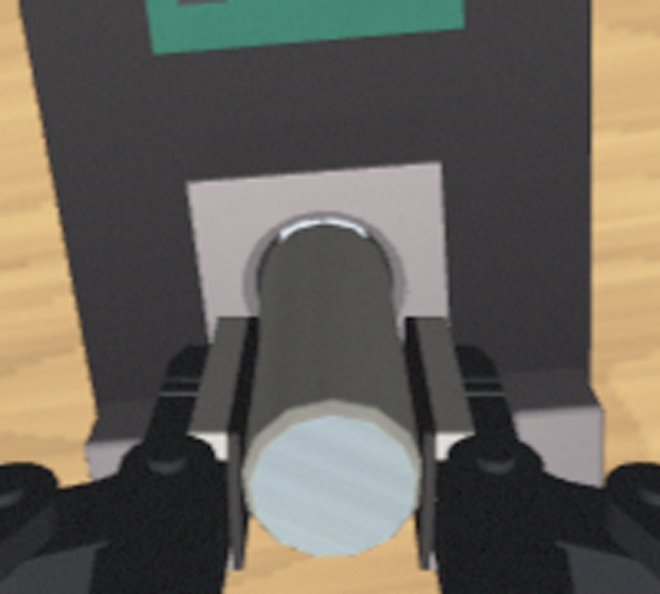

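The slug is entering the bore centred, with ring edges at 243 and 407 and slug edges at 259 and 392. Force is still only its weight. Continue.

step_arm:
  targets:
    - [0,0,1.5,0,1]
    - [0,0,3,0,1]
    - [0,0,4.5,0,1]
    - [0,0,6,0,1]
    - [0,0,6,0,1]

```text
t: 18.45
eef_pos: [0.4744, -0.3186, 0.1049]
tool_rot: [-0.0, 0.761, 0.648, -0.0]
contact_force: [0.2, -0.8, -2.2]
gripper_width: 0.283
```

```bash
python3 look.py w19
```

```text
[ 0.47447149 -0.31862706  0.10507339] [ 0.23  0.44 -2.24] 0.2904551458658493 18.5
tilt [-0.02   -0.007   0.0125] ztop-tcp 0.012510187519878799
-0.035 165 -13.0 11.4 -0.78 -12.55
-0.04 144 -13.4 11.3 -1.01 -12.51
-0.045 139 -13.7 11.5 -1.07 -12.48
-0.05 131 -14.1 11.3 -1.39 -12.61
-0.055 113 -14.3 11.2 -1.57 -12.52
-0.06 875 -20.0 19.5 -0.25 -15.73
((468.34259033203125, -320.3788146972656), (50.1173210144043, 37.66256332397461), 85.68463134765625)
well in tool [-2.72 -5.75 47.08]
```

View pics/w19.png

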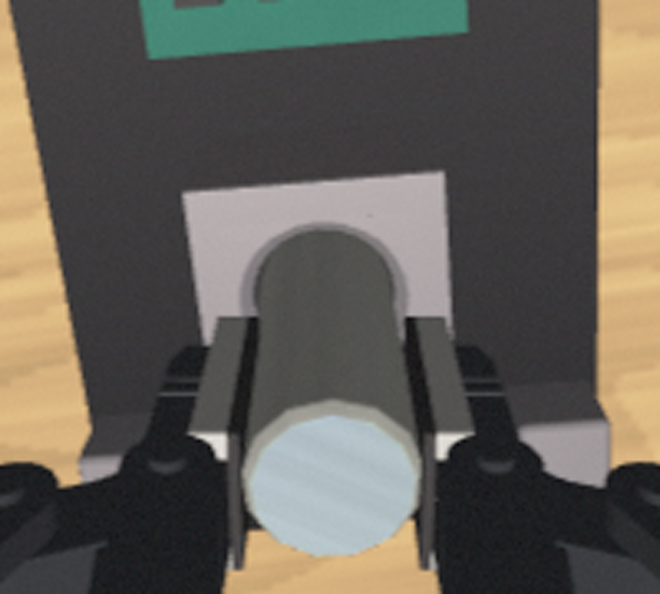

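step_arm:
  targets:
    - [0,0,1,0,1]
    - [0,0,2,0,1]
    - [0,0,3,0,1]
    - [0,0,4,0,1]
    - [0,0,4,0,1]

```text
t: 18.92
eef_pos: [0.4745, -0.3187, 0.1011]
tool_rot: [-0.0, 0.761, 0.648, -0.0]
contact_force: [0.4, 0.6, -2.3]
gripper_width: 0.285
```

step_arm:
  targets:
    - [0,0,0.7,0,1]
    - [0,0,1.4,0,1]
    - [0,0,2,0,1]
    - [0,0,2,0,1]

```text
t: 19.25
eef_pos: [0.4748, -0.3187, 0.0996]
tool_rot: [0.0, 0.761, 0.648, -0.0]
contact_force: [-0.6, 0.1, 1.8]
gripper_width: 0.288
```

The slug has met the sleeve: the reading went from -2.3 to +1.8 N. Now I push gently in small steps.

step_arm:
  targets:
    - [0,0,0.5,0,1]
    - [0,0,1,0,1]
    - [0,0,1.5,0,1]
    - [0,0,2,0,1]

```text
t: 19.58
eef_pos: [0.4748, -0.3188, 0.0974]
tool_rot: [0.0, 0.761, 0.648, 0.0]
contact_force: [-1.4, 0.9, 3.2]
gripper_width: 0.292
```

step_arm:
  targets:
    - [0,0,0.5,0,1]
    - [0,0,1,0,1]
    - [0,0,1.5,0,1]

```text
t: 19.83
eef_pos: [0.4747, -0.3188, 0.0958]
tool_rot: [0.0, 0.761, 0.648, 0.0]
contact_force: [-1.2, 0.1, 2.6]
gripper_width: 0.284
```

step_arm:
  targets:
    - [0,0,0.5,0,1]
    - [0,0,1,0,1]
    - [0,0,1.5,0,1]

```text
t: 20.08
eef_pos: [0.4747, -0.3187, 0.0943]
tool_rot: [0.0, 0.761, 0.648, 0.0]
contact_force: [-1.0, -0.4, 2.4]
gripper_width: 0.288
```

step_arm:
  targets:
    - [0,0,0.4,0,1]
    - [0,0,0.8,0,1]
    - [0,0,1.2,0,1]

```text
t: 20.33
eef_pos: [0.4747, -0.3188, 0.0931]
tool_rot: [0.0, 0.761, 0.648, 0.0]
contact_force: [0.2, -0.6, 3.2]
gripper_width: 0.287
```

step_arm:
  targets:
    - [0,0,0.4,0,1]
    - [0,0,0.8,0,1]
    - [0,0,1,0,1]

```text
t: 20.58
eef_pos: [0.4747, -0.3187, 0.0921]
tool_rot: [0.0, 0.761, 0.648, 0.0]
contact_force: [-0.0, -0.6, 4.1]
gripper_width: 0.29
```

step_arm:
  targets:
    - [0,0,0.4,0,1]
    - [0,0,0.8,0,1]
    - [0,0,0.8,0,1]

```text
t: 20.83
eef_pos: [0.4747, -0.3187, 0.0912]
tool_rot: [0.0, 0.761, 0.648, 0.0]
contact_force: [0.4, -0.3, 1.4]
gripper_width: 0.289
```

step_arm:
  targets:
    - [0,0,0.4,0,1]
    - [0,0,0.8,0,1]
    - [0,0,0.8,0,1]

```text
t: 21.08
eef_pos: [0.4747, -0.3187, 0.0905]
tool_rot: [0.0, 0.761, 0.648, 0.0]
contact_force: [0.0, 0.2, 1.8]
gripper_width: 0.286
```

step_arm:
  targets:
    - [0,0,0.4,0,1]
    - [0,0,0.8,0,1]
    - [0,0,0.8,0,1]

```text
t: 21.33
eef_pos: [0.4748, -0.3187, 0.0901]
tool_rot: [0.0, 0.761, 0.648, -0.0]
contact_force: [-1.2, 0.3, 5.6]
gripper_width: 0.285
```

step_arm:
  targets:
    - [0,0,0.3,0,1]
    - [0,0,0.3,0,1]

```text
t: 21.5
eef_pos: [0.4749, -0.3187, 0.0901]
tool_rot: [0.0, 0.761, 0.648, -0.0]
contact_force: [-1.2, 1.7, 8.8]
gripper_width: 0.285
```

step_arm:
  targets:
    - [0,0,0.3,0,1]
    - [0,0,0.3,0,1]

```text
t: 21.67
eef_pos: [0.4749, -0.3188, 0.09]
tool_rot: [0.0, 0.761, 0.648, -0.0]
contact_force: [-3.4, 1.1, 9.9]
gripper_width: 0.285
```

The slug is on the stop: z is steady at 0.090 m while the force rises. Contact is now about 12 N including the slug's weight. I'll add a touch and hold.

step_arm:
  targets:
    - [0,0,0.15,0,1]
    - [0,0,0.15,0,1]
    - [0,0,0.15,0,1]
    - [0,0,0.15,0,1]
    - [0,0,0.15,0,1]
    - [0,0,0.15,0,1]
    - [0,0,0.15,0,1]
    - [0,0,0.15,0,1]

```text
t: 22.33
eef_pos: [0.475, -0.3188, 0.09]
tool_rot: [0.0, 0.761, 0.648, -0.0]
contact_force: [-2.7, 0.4, 11.1]
gripper_width: 0.287
```

```bash
python3 look.py w20; python3 - <<'E'
from h import *
for _ in range(4):
    cam('wrist');print(bot.get_obs()['contact_force'].round(2))
E
```

```text
[ 0.47493673 -0.31877443  0.08999066] [-3.09  0.87 11.51] 0.2901836812042188 22.3833
tilt [-0.02   -0.011   0.0128] ztop-tcp 0.012739386067972425
-0.035 163 -12.9 11.6 -0.67 -12.5
-0.04 155 -13.3 11.5 -0.9 -12.58
-0.045 771 -19.7 19.5 -0.12 -15.81
-0.05 134 -17.4 13.1 -2.18 -12.75
-0.055 16 -16.4 12.3 -2.04 nan
-0.06 13 -16.2 12.2 -2.0 nan
((464.4116516113281, -320.1385192871094), (50.235408782958984, 29.87783432006836), 85.32636260986328)
well in tool [ -3.   -10.19  31.99]
[-1.9   1.52 10.37]
[-2.36  0.76 11.53]
[-2.98  0.39 11.27]
[-2.41  0.64 12.1 ]h.py:32: RuntimeWarning: Mean of empty slice.
  if len(q): print(dz,len(q),a.min().round(1),a.max().round(1),((a.min()+a.max())/2).round(2), q[abs(a+1)<3][:,1].mean().round(2))
  ret = ret.dtype.type(ret / rcount)
```

View pics/w20.png

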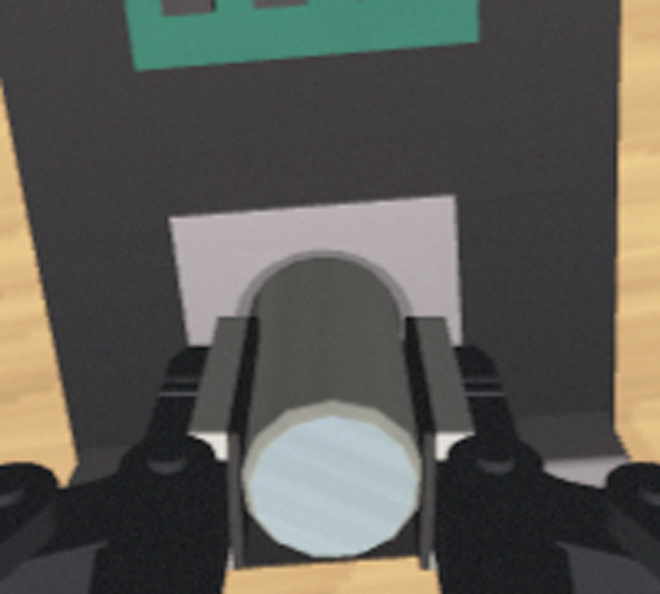

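Contact was held at about 13.5 N for more than 0.9 s. Release and retreat.

step_arm:
  targets:
    - [0,0,-0.4,0,1]
    - [0,0,-0.7,0,0.68]
    - [0,0,-0.7,0,0.6]
    - [0,0,-0.7,0,0.3]
    - [0,0,-0.7,0,0]
    - [0,0,-0.7,0,0]
    - [0,0,-0.7,0,0]
    - [0,0,-0.7,0,0]
    - [0,0,-20,0,0]
    - [0,0,-50,0,0]
    - [0,0,-90,0,0]
    - [0,0,-120,0,0]
    - [0,0,-120,0,0]
    - [0,0,-120,0,0]

```text
t: 23.75
eef_pos: [0.4757, -0.3192, 0.211]
tool_rot: [0.002, 0.762, 0.648, 0.0]
contact_force: [-0.3, 0.1, -1.4]
gripper_width: 0.995
```

```bash
python3 - <<'E'
from h import *
c=cam('wrist');save('w21',c['frame']);o,p,R=pose();print(p,o['contact_force'].round(2),o['t'])
W=pts(c);m=(abs(W[...,2]-.1035)<.006)&(abs(W[...,0]-.475)<.03)&(abs(W[...,1]+.321)<.03);s=W[m]
print(len(s),np.median(s,0),cv2.minEnclosingCircle((s[:,:2]*1000).astype(np.float32)),np.polyfit(s[:,0],s[:,2],1)[0],np.polyfit(s[:,1],s[:,2],1)[0])
m=(abs(W[...,2]-.0572)<.002)&(abs(W[...,0]-.475)<.033)&(abs(W[...,1]+.321)<.033);print(cv2.minAreaRect((W[m][:,:2]*1000).astype(np.float32)))
c=cam('side');save('s4',c['frame'])
c=cam('top');top(c,347,180,.11,.16);top(c,280,170,.085,.105);save('t2',c['frame'])
E
```

```text
[ 0.47453428 -0.3188885   0.20921992] [-0.84 -0.83 -0.93] 23.8
666 [ 0.47308022 -0.32040272  0.10267882] ((474.1462707519531, -320.738037109375), 12.972189903259277) 0.04130345381271674 0.0017116705980598273
((475.1434326171875, -320.63507080078125), (50.01317596435547, 50.65793991088867), 85.45469665527344)
(347, 180) 84 mean [ 0.5423 -0.0539  0.1286] circ 0.5436 -0.0544 13.3
(280, 170) 66 mean [0.5734 0.1381 0.0949] circ 0.5732 0.1372 19.5
```

View pics/w21.png

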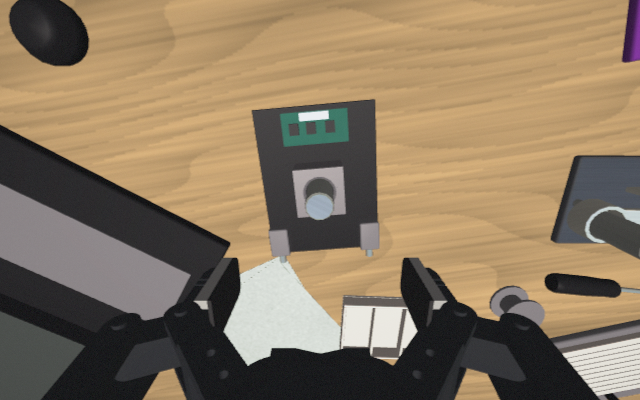

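View pics/s4.png

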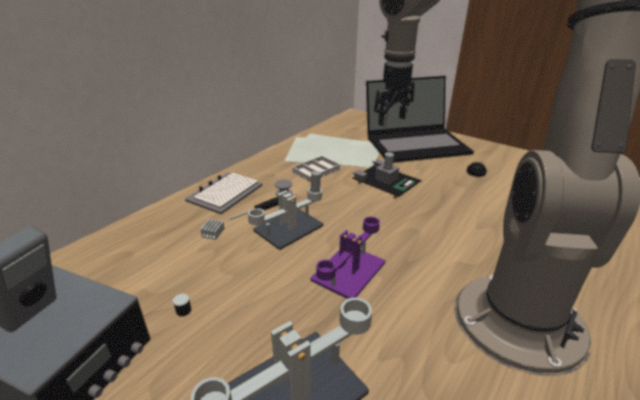

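The slug stands centred in the well with its top at (319,206). The light slug is in the right cup with the beam tipped that way, and the bystanders look unmoved. Hand in.

```bash
python3 -c "
from station import bot
print(bot.hand_in())"
```

```text
the job is handed in; nothing more can be done
None
```

I weighed both slugs in the smaller dark balance. The left one dropped, with its top about 16 mm lower than the right one's, so that was the heavier slug. I gripped it along the beam, lowered it into the well, and pushed it through the sleeve at about 5 N. I felt the stop at about 24.5 mm below the rim and bore down with about 13.5 N for roughly 0.9 s. Then I let go, backed off and handed in at about 24 s; no verdict was reported.

What the last checks showed:
- **Heavier slug:** it stands about 45.5 mm out of the rim, within about 1 mm of the well's centre. The camera read a lean of about 0.04 rad or less, below the 0.1 limit.
- **Lighter slug:** it stands in the right cup with the beam tipped to that side.
- **Gripper and bench:** the gripper is open about 10 cm clear of everything. The bystanders looked unmoved in the picture, but I did not measure them.
- **Disagreements:** the top and wrist cameras differed by about 2 mm. Measured tool positions also strayed 1–2 mm from the commanded ones, so I lined up the well insertion by the slug's place relative to the bore in the same wrist picture.

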